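Show a chopping board to the inspection phone, face then edge

TASK

The chopping boards are being checked for knife scoring and warp with the phone on the tripod. Lift the paddle board (the only one with a handle) up out of its slot and hold it in the air by its handle, handle upward, with the middle of its blade straight in front of the phone's camera lens, level with it and about 20 cm away, its flat face square to the lens, and keep it still for about 2 seconds for the photo; then give it a quarter turn on the spot so that the lens looks along the board edge-on, and finish there, still holding it up. Do not touch the phone or its tripod, and leave the stand, the other boards and the things around where they are.

Things in the scene. Friction and masses are not known exactly. Their poses are not given: they have to be found in the camera images.
- paddle: Wooden board 14 mm thick, about 0.22 kg, on edge in any one of the stand's three slots. Blade 150 mm wide, 120 mm tall, corners rounded; a handle 36 mm wide rises 68 mm from the middle of its top edge, round-ended, with a 12 mm hole (centre 170 mm above the lower edge). Origin: middle of the lower edge. x = normal of the flat faces (both alike), y = width, z = up to the handle.
- paddle_blade (a point): Centre of the paddle board's blade, 60 mm above its lower edge, mid-thickness; axes as the paddle's. This is the point to bring in front of the lens.
- paddle_handle (a point): Good place to grip on the paddle's handle, 150 mm above its lower edge (30 mm above the blade's shoulders, 90 mm above the blade's centre, 38 mm below the handle's end), mid-thickness; axes as the paddle's. Solid here; grip across the 14 mm thickness (along x) or the 36 mm width (along y).
- lens (a point): The main lens of the phone's rear camera, 208 mm above the counter. The phone stands upright, portrait, in a clamp on a small three-legged table tripod (legs reach 57 mm from its axis, top 260 mm high); it is fixed. Axes: the lens looks out along -x (level), y = sideways, z = up.
- phone: Phone with clamp and tripod, 74 mm wide, 260 mm tall; origin on the counter under the tripod head, 9 mm behind the lens; axes as the lens's.
- stand: Bamboo board stand, 162 x 120 x 62 mm, loose, 1.5 kg: a block with three open-topped slots along its y axis, 50 mm apart along its x axis, each 19 mm wide and 46 mm deep (slot floor 16 mm above the counter). Origin: centre of its underside.
- plain_a_mid (a point): Centre of the larger plain board (no handle), 160 x 112 x 14 mm, standing in a slot; x = face normal, z = up. Its top is 128 mm above the counter.
- plain_b_mid (a point): Centre of the smaller plain board (no handle), 130 x 92 x 14 mm, standing in a slot; x = face normal, z = up. Its top is 108 mm above the counter.
- mug_cream: Mug, 105 mm tall; origin at its foot.
- tumbler: Clear glass tumbler, 81 mm across, 92 mm tall; origin at its foot.
- peeler: Peeler with a black handle, 170 x 25 x 18 mm, lying near the robot; origin at its underside.
- bottle_opener: Bottle opener with a blue handle, 174 x 41 x 20 mm, lying flat; origin at its underside.

How it is judged:
By the outcome, as a careful person would: the job done as asked, in the order asked, and still so for the second after the job is handed in, while the arm keeps its last pose, push and grip.
It also fails if it takes over 40 s, if anything falls off the work surface, if the arm or the gripper's body presses on something with over 40 N, if the wrist force passes 120 N, or if a joint passes its speed limit or range.

ROBOT

A 6-joint arm with a two-finger parallel gripper is mounted at the origin on a cart in front of the work surface, level with it; the furniture and walls round the work are solid. World frame = base frame: x ahead of the robot, y to its left, z up, the work surface at z = 0. Lengths are in m, angles in rad, forces in N, time in s.
With the tool pointing down it reaches from about 0.35 to 0.975 m from the base axis. Payload 4.9 kg.
Tool frame: the origin (TCP) lies at the very end of the fingers, on their centre line; the grasp point (between the pads) lies 19 mm behind it (grasp_offset is the distance from the TCP to the grasp point, in m); x points along the fingers, y is the direction in which the jaws open and shut, and the axes are right-handed (so a half turn about x gives the same grasp; the last joint's range is limited). The gripper opens to 85 mm and grips with 20 to 120 N. Pads are 22 mm wide; open, the fingers measure 114 mm over their backs; the gripper's body (76 mm by 85 mm) begins 54 mm behind the grasp point. The pads swing forward as they close: fully open they stand 13 mm farther back than shut.
Start: joints at [1.135, 0.053, 1.613, -0, 1.476, -0.119], TCP at [0.195, 0.594, 0.231] pointing down, gripper open.
Joint ranges: [-3.01, 3.01], [-1.01, 2.22], [0.06, 2.58], [-1.02, 4.17], [0.09, 2.62], [-3.14, 3.14]. Speed limits (rad/s): [2.57, 2.57, 3.14, 3.14, 3.14, 3.14].

INTERFACE

Orientations are given as a rotation vector (axis times angle).
In Python, from station import get_obs, get_image, camera_model, finish_job, grasp_offset gives the robot as it stands.
- The arm moves only by the shell command python3 -m crank 'ROWS' [OPENING] [FORCE]. ROWS is JSON, a list that holds one entry, the list of rows, each a list of 4 numbers: the shift along the world's x, y, z in m, then the turn about the world's z in degrees. In form: [[[dx, dy, dz, turn], ...]]. A call has 1 to 5 rows; each row is the pose to reach, as a shift and turn from the pose commanded when the call began; what a row does not reach only later rows make up. A row lasts 1/12 s, in which the tool goes at most 41.7 mm and 7.16 degrees, less where a joint would pass 70% of its speed; a pose out of reach is approached as far as the arm can. A call with a gripper value outside its range is refused whole. OPENING is the opening, from 0 (shut) to 1 (fully open), set as the call begins (- or left out, the last holds). The fingers move at their own pace and stop on an object; FORCE is the grip in N (left out, the last holds). Time passes only in rows, so rows that repeat a pose let the fingers close. It gives the time, the measured TCP pose, the force and the opening at its end, in the units of the state.
- get_obs(): the state, without advancing time (a new reading comes with each control period).
- get_image(name): name is "scene" or "side" or "wrist"; returns (picture, depth): 384x512x3 uint8, red, green, blue; 384x512 float32, m along the optical axis (not along the pixel's ray), 0 where there is no reading.
- camera_model(name): a dict with "fx", "fy", "cx", "cy" (pixels), "xyz" and "attitude" of the camera in the world. Camera axes: x right, y down, z forward; pixel columns grow to the right and rows downward; lengths in m; the calibration is good to about 2 mm. A picture is of the moment at which its call begins: read the wrist's pose just before it. camera_model takes no time and is no camera call; for the wrist camera it gives the pose at the moment of the call.
- finish_job(): hands the job in, once; it reports no verdict.
The state is a dict: "t": time; "q": joint angles; "dq": joint speeds; "effort": joint torques, N m; "tool_pos": TCP position; "tool_rot": TCP orientation; "contact_force": force on the tool from outside, world axes, zero at the start; "wrist_torque": the same for the moment, N m; "opening": finger opening in m.
Only numpy, scipy, OpenCV 4.12 (cv2) and the standard library are available. Lean on these libraries where they do the work, as an engineer would, in place of code of your own. Each camera call takes 0.05 s, during which the arm holds its last target.

## Working session

There is one attempt and no reset: what is moved stays moved. The work goes in short steps, Python scripts to look and compute and a shell command to move; the robot and the scene stay as the last step left them, time stands still between calls to the robot, and variables do not carry over. Pictures are saved under pics/ and viewed, and the job is handed in when it is done.

```bash
mkdir -p pics; ls
python3 - <<'E'
from station import *
import cv2
o=get_obs();print(o)
print(grasp_offset)
for n in ("scene","side","wrist"):
    m=camera_model(n);print(n,m)
    im,d=get_image(n);cv2.imwrite(f"pics/{n}0.png",im[:,:,::-1])
    import numpy as np;np.save(f"pics/{n}0d.npy",d)
E
```

```text
pics
{'t': 0.0, 'q': array([ 1.13499926e+00,  5.33453100e-02,  1.61430048e+00,  3.32833746e-06,
        1.47598959e+00, -1.19020395e-01]), 'dq': array([-0.00346453,  0.00141564, -0.00012391, -0.00124779,  0.00106908,
       -0.00067615]), 'effort': array([ 1.40705743e-03, -3.93662953e+01, -3.70184541e+01,  6.01147599e-05,
        6.71793692e-03, -4.65264733e-06]), 'tool_pos': array([0.19443684, 0.59333066, 0.2300663 ]), 'tool_rot': array([ 0.2470794 ,  1.55702454, -0.25017484]), 'contact_force': array([0.67375807, 0.19091155, 0.48493245]), 'wrist_torque': array([-0.00582804, -0.02640253,  0.0707138 ]), 'opening': 0.08549639009140406}
0.0187
scene {'fx': 387.15618452784616, 'fy': 387.15618452784616, 'cx': 255.42611877808073, 'cy': 186.09042522963742, 'xyz': array([-0.20493018, -0.55985374,  0.54826614]), 'attitude': array([-1.81656839,  1.02468292, -0.66726217])}
side {'fx': 476.24174711607986, 'fy': 476.24174711607986, 'cx': 254.4804450048607, 'cy': 185.95626279651157, 'xyz': array([-0.04170169,  0.13012671,  1.0061688 ]), 'attitude': array([-1.54589256,  2.18877438, -0.74040147])}
wrist {'fx': 278.23592516670806, 'fy': 278.23592516670806, 'cx': 255.87217679283384, 'cy': 192.4215014812886, 'xyz': array([0.11511373, 0.61988791, 0.37225459]), 'attitude': array([2.31598191, 1.67867081, 0.2751466 ])}
```

View pics/scene0.png

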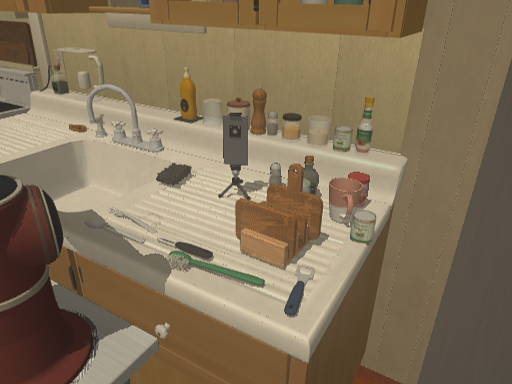

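View pics/side0.png

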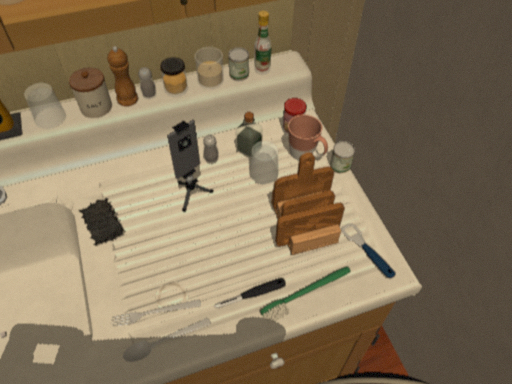

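View pics/wrist0.png

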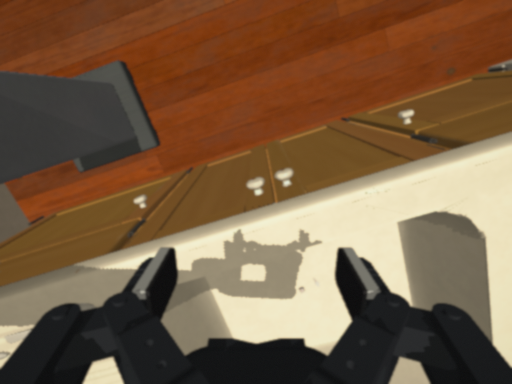

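The paddle stands in the rearmost slot (handle at about (306,168) in the side view). The phone is at (235,135) in the scene view and (185,150) in the side view. Next I'll zoom in and deproject.

```bash
cat > h.py <<'E'
import numpy as np,cv2
from scipy.spatial.transform import Rotation as R
from station import *
def world(n,d,m=None):
    m=m or camera_model(n)
    v,u=np.mgrid[:d.shape[0],:d.shape[1]]
    P=np.stack([(u-m['cx'])/m['fx']*d,(v-m['cy'])/m['fy']*d,d],-1)
    return P@R.from_rotvec(m['attitude']).as_matrix().T+m['xyz']
def proj(n,p,m=None):
    m=m or camera_model(n)
    c=(np.atleast_2d(p)-m['xyz'])@R.from_rotvec(m['attitude']).as_matrix()
    return np.c_[c[:,0]/c[:,2]*m['fx']+m['cx'],c[:,1]/c[:,2]*m['fy']+m['cy']]
def ray(n,u,v):
    m=camera_model(n)
    k=R.from_rotvec(m['attitude']).apply([(u-m['cx'])/m['fx'],(v-m['cy'])/m['fy'],1]);return m['xyz'],k/np.linalg.norm(k)
def planez(n,u,v,z):
    o,k=ray(n,u,v);return o+k*(z-o[2])/k[2]
def tri(a,ua,b,ub):
    o1,k1=ray(a,*ua);o2,k2=ray(b,*ub)
    s=np.linalg.lstsq(np.c_[k1,-k2],o2-o1,rcond=None)[0]
    p,q=o1+k1*s[0],o2+k2*s[1];return (p+q)/2,np.linalg.norm(p-q)
E
python3 - <<'E'
from h import *
def crop(n,x0,x1,y0,y1,s,out):
    im=cv2.imread(f"pics/{n}0.png")[y0:y1,x0:x1];cv2.imwrite(out,cv2.resize(im,None,fx=s,fy=s,interpolation=cv2.INTER_CUBIC))
crop("side",230,350,140,260,5,"pics/c1.png")
crop("scene",210,370,100,270,3.5,"pics/c2.png")
crop("side",150,220,110,220,5,"pics/c3.png")
E
```

```text
(no output)
```

View pics/c1.png

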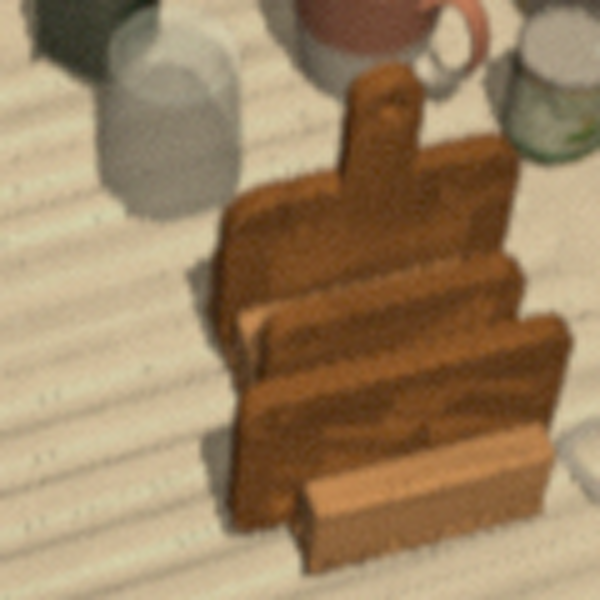

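View pics/c2.png

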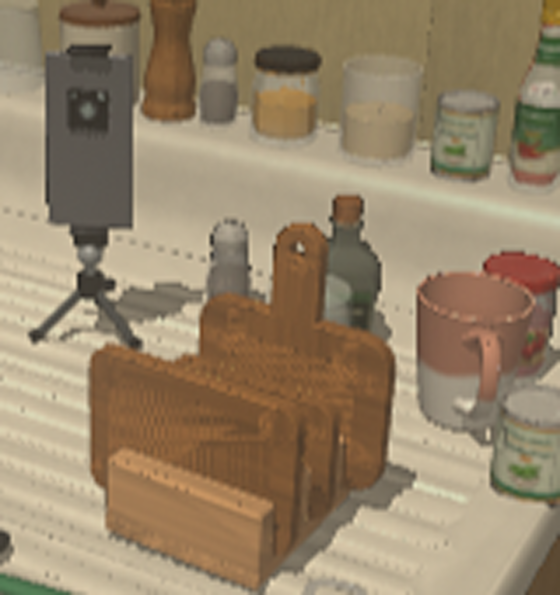

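View pics/c3.png

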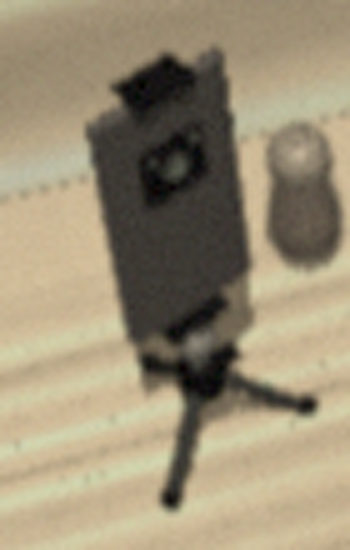

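Run:
```python
from h import *
np.set_printoptions(precision=4,suppress=True)
S=lambda x,y,x0,y0,s:((x+.5)/s-.5+x0,(y+.5)/s-.5+y0)
ls,lc=S(175,167,150,110,5),S(88,111,210,100,3.5)
hs,hc=S(391,102,230,140,5),S(298,247,210,100,3.5)
print("lens",*tri("side",ls,"scene",lc),planez("side",*ls,.208),planez("scene",*lc,.208))
print("hole",*tri("side",hs,"scene",hc),planez("side",*hs,.186),planez("scene",*hc,.186))
D={n:np.load(f"pics/{n}0d.npy") for n in("side","scene")}
W={n:world(n,D[n]) for n in D}
def fit(n,poly,tag):
    M=np.zeros(D[n].shape,np.uint8);cv2.fillPoly(M,[np.int32(poly)],1)
    P=W[n][(M>0)&(D[n]>0)]
    for _ in range(4):
        c=np.median(P,0) if _==0 else P.mean(0)
        k=np.linalg.svd(P-c)[2][2];r=abs((P-c)@k);P=P[r<max(2.5*np.median(r),.002)]
    print(tag,n,len(P),"c",c,"n",k,"ang",np.degrees(np.arctan2(k[1],k[0])),"rms",np.std((P-c)@k))
C=lambda pts,x0,y0,s:[S(x,y,x0,y0,s) for x,y in pts]
fit("side",C([(245,210),(500,165),(490,240),(250,290)],230,140,5),"blade")
fit("side",C([(355,110),(412,120),(410,180),(350,190)],230,140,5),"handle")
fit("scene",C([(215,310),(380,355),(375,460),(340,420),(300,380)],210,100,3.5),"blade")
fit("side",C([(110,210),(230,180),(235,265),(140,310)],150,110,5),"phone")
fit("scene",C([(55,140),(125,140),(122,215),(58,215)],210,100,3.5),"phone")
fit("side",C([(250,400),(560,340),(545,420),(300,480),(245,500)],230,140,5),"frontboard")
fit("scene",C([(110,375),(280,420),(280,480),(110,440)],210,100,3.5),"frontboard")
```

```text
lens [0.6902 0.0285 0.207 ] 0.00037311205944493936 [0.6895 0.0285 0.208 ] [0.6872 0.0267 0.208 ]
hole [ 0.5656 -0.2213  0.1894] 0.0002539671342533599 [ 0.5682 -0.2228  0.186 ] [ 0.5726 -0.2181  0.186 ]
blade side 759 c [ 0.5655 -0.2182  0.1013] n [ 0.9987 -0.0507  0.0029] ang -2.9051826684876425 rms 0.0009212053945895425
handle side 179 c [ 0.5657 -0.2185  0.1577] n [-0.9976  0.0693 -0.0036] ang 176.0234298511495 rms 0.0009745961427130863
blade scene 584 c [ 0.5637 -0.2488  0.1025] n [-0.9985  0.0555 -0.0007] ang 176.81674463029827 rms 0.000983627464675082
phone side 416 c [0.6913 0.0338 0.1588] n [0.9231 0.3844 0.0051] ang 22.609717790354974 rms 0.000974379124575501
phone scene 391 c [0.6928 0.0312 0.1496] n [0.9209 0.3894 0.0172] ang 22.91824116444588 rms 0.0013607843846368552
frontboard side 1016 c [ 0.4667 -0.1901  0.0934] n [ 0.9987 -0.0516 -0.0028] ang -2.956045826501542 rms 0.000836212909386786
frontboard scene 856 c [ 0.4661 -0.1987  0.0931] n [-0.9988  0.0493 -0.0076] ang 177.17656218805953 rms 0.0009378115455613007
```

Run:
```python
from h import *
np.set_printoptions(precision=4,suppress=True)
o=get_obs();M=R.from_rotvec(o['tool_rot']).as_matrix();print(M);print("yaw y",np.degrees(np.arctan2(M[1,1],M[0,1])),"q1-q6",np.degrees(o['q'][0]-o['q'][5]))
D=np.load("pics/side0d.npy");W=world("side",D)
D2=np.load("pics/scene0d.npy");W2=world("scene",D2)
# tall things (z>0.1) near work
for nm,w,d in(("side",W,D),("scene",W2,D2)):
    m=((w[...,2]>.05)&(d>0)&(w[...,0]>.3)&(w[...,0]<.85)&(abs(w[...,1])<.45)).astype(np.uint8)
    n,l,s,c=cv2.connectedComponentsWithStats(m)
    for i in range(1,n):
        if s[i,4]>40:
            p=w[l==i];print(nm,s[i,:4],p.min(0),p.max(0))
# paddle: points within face slab, y-extents at heights
k=np.array([.9987,-.0515,0]);e=np.array([.0515,.9987,0])
for nm,w,d in(("side",W,D),("scene",W2,D2)):
    r=(w-np.array([.5655,-.2182,0]))@k
    for a,b in((.085,.12),(.15,.165),(.165,.18),(.19,.21)):
        m=(abs(r)<.004)&(w[...,2]>a)&(w[...,2]<b)&(d>0)
        t=(w[m]-np.array([.5655,-.2182,0]))@e
        t=t[abs(t)<.12]
        print(nm,a,len(t),np.percentile(t,[1,99]) if len(t) else 0)
```

```text
[[-0.0007  0.3115  0.9502]
 [-0.0015  0.9502 -0.3115]
 [-1.     -0.0017 -0.0002]]
yaw y 71.8488156161167 q1-q6 71.84879169484282
side [  0   0 275  54] [ 0.7178 -0.1913  0.4779] [0.8499 0.3085 0.5506]
side [272  98  73 147] [ 0.437  -0.3425  0.05  ] [ 0.8493 -0.1155  0.2054]
side [236 111  43  61] [ 0.6677 -0.2066  0.0501] [ 0.8227 -0.1261  0.1416]
side [167 119  33  68] [ 0.6767 -0.004   0.0501] [0.7134 0.0651 0.2635]
side [203 134  15  18] [ 0.7796 -0.0707  0.0501] [ 0.8103 -0.0343  0.0924]
side [332 140  23  22] [ 0.6295 -0.4051  0.0501] [ 0.692  -0.3474  0.0746]
scene [149   0 266  38] [ 0.717  -0.3714  0.477 ] [0.85   0.3829 0.5546]
scene [223 113  25  69] [ 0.6766 -0.0045  0.0502] [0.7124 0.0661 0.2591]
scene [236 156  87  96] [ 0.4373 -0.2965  0.05  ] [ 0.8256 -0.1172  0.2032]
scene [270 163  11  15] [ 0.7798 -0.0712  0.0502] [ 0.8079 -0.0362  0.088 ]
scene [329 172  41  43] [ 0.6687 -0.3413  0.0502] [ 0.8496 -0.2534  0.1052]
scene [352 210  25  19] [ 0.6277 -0.4045  0.0501] [ 0.6892 -0.348   0.0724]
side 0.085 493 [-0.0754  0.0713]
side 0.15 58 [-0.0192  0.0144]
side 0.165 64 [-0.021   0.0154]
side 0.19 55 [-0.0178  0.0137]
scene 0.085 701 [-0.0769  0.0698]
scene 0.15 76 [-0.0205  0.0135]
scene 0.165 83 [-0.0203  0.0145]
scene 0.19 54 [-0.0186  0.0118]
```

```bash
python3 -m crank '[[[0.012,-0.025,0.01,-4],[0.03,-0.06,0.02,-10],[0.046,-0.1,0.03,-16],[0.062,-0.135,0.04,-22],[0.08,-0.17,0.05,-28]]]' 0.6
python3 -m crank '[[[0.017,-0.036,0,-6],[0.034,-0.072,0,-12],[0.05,-0.108,0,-18],[0.067,-0.144,0,-24],[0.084,-0.18,0,-30]]]'
python3 -m crank '[[[0.017,-0.036,0,-4],[0.034,-0.072,0,-8],[0.05,-0.108,0,-12],[0.067,-0.144,0,-16],[0.084,-0.18,0,-17]]]'
python3 -m crank '[[[0.016,-0.034,0,0],[0.031,-0.066,0,0],[0.042,-0.09,0,0],[0.05,-0.11,0,0],[0.05,-0.11,0,0]]]'
```

```text
t: 0.57
tool_pos: [0.2746, 0.4221, 0.2812]
tool_rot: [0.632, 1.477, -0.633]
contact_force: [0.7, -1.0, 0.5]
opening: 0.0513
t: 0.98
tool_pos: [0.3588, 0.2421, 0.2811]
tool_rot: [1.033, 1.312, -1.032]
contact_force: [1.1, 0.9, -0.1]
opening: 0.0511
t: 1.4
tool_pos: [0.4429, 0.0619, 0.2812]
tool_rot: [1.252, 1.181, -1.251]
contact_force: [0.6, 0.7, 0.3]
opening: 0.0511
t: 1.82
tool_pos: [0.4933, -0.0493, 0.2806]
tool_rot: [1.252, 1.181, -1.254]
contact_force: [-0.2, -0.8, -0.3]
opening: 0.0513
```

```bash
python3 -m crank '[[[0.016,-0.034,0,0],[0.034,-0.075,0,0],[0.052,-0.113,0,0],[0.07,-0.15,0,0],[0.079,-0.172,0,0]]]'
python3 -m crank '[[[0,0,0,0],[0,0,0,0]]]'
python3 - <<'E'
from h import *
np.set_printoptions(precision=4,suppress=True)
o=get_obs();M=R.from_rotvec(o['tool_rot']).as_matrix();print(o['tool_pos'],np.degrees(np.arctan2(M[1,1],M[0,1])),M[:,0])
m=camera_model("wrist");im,d=get_image("wrist");cv2.imwrite("pics/w1.png",im[:,:,::-1])
w=world("wrist",d,m)
# handle/blade side faces & top
z=w[...,2];ok=(d>0)&(abs(w[...,0]-.572)<.02)&(abs(w[...,1]+.221)<.03)&(z>.19)&(z<.215)
P=w[ok];print("handle top",len(P),P.min(0),P.max(0),np.median(P,0)) if len(P) else print('none')
ok=(d>0)&(abs(w[...,0]-.572)<.03)&(abs(w[...,1]+.221)<.09)&(z>.128)&(z<.14)
P=w[ok];print("shoulder",len(P),P.min(0),P.max(0))
im,d=get_image("scene");cv2.imwrite("pics/s1.png",im[:,:,::-1])
E
```

```text
t: 2.23
tool_pos: [0.5724, -0.2204, 0.2806]
tool_rot: [1.25, 1.182, -1.251]
contact_force: [-0.0, -0.1, 0.2]
opening: 0.0516
t: 2.4
tool_pos: [0.5716, -0.2183, 0.2804]
tool_rot: [1.251, 1.184, -1.251]
contact_force: [-0.7, -0.4, -0.3]
opening: 0.0513
[ 0.5716 -0.2183  0.2804] -3.2290165511512243 [-0.0015  0.0014 -1.    ]
handle top 583 [ 0.5642 -0.2358  0.19  ] [ 0.579  -0.2016  0.2046] [ 0.5719 -0.2147  0.201 ]
shoulder 947 [ 0.5616 -0.2883  0.128 ] [ 0.5819 -0.1497  0.1397]
```

View pics/w1.png

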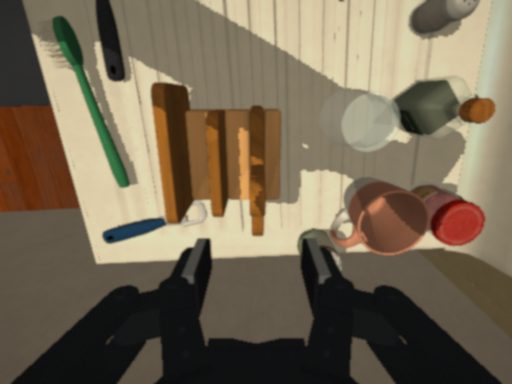

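View pics/s1.png

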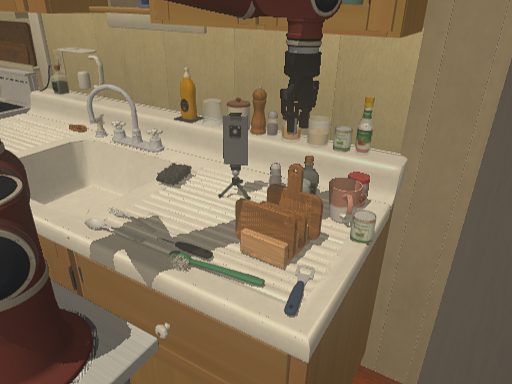

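```bash
python3 -m crank '[[[0,-0.002,-0.025,0],[0,-0.002,-0.05,0],[0,-0.002,-0.075,0],[0,-0.002,-0.1,0],[0,-0.002,-0.115,0]]]'
python3 -m crank '[[[0,0,-0.008,0],[0,0,-0.015,0],[0,0,-0.015,0],[0,0,-0.015,0]]]'
python3 - <<'E'
from h import *
im,d=get_image("scene");im2,_=get_image("side")
a=cv2.resize(im[120:280,200:370],None,fx=2.3,fy=2.3);b=cv2.resize(im2[100:260,220:390],None,fx=2.3,fy=2.3)
cv2.imwrite("pics/g1.png",np.hstack([a,b])[:,:,::-1])
E
```

```text
t: 2.92
tool_pos: [0.5702, -0.2175, 0.1635]
tool_rot: [1.248, 1.187, -1.25]
contact_force: [-1.2, -0.5, 0.2]
opening: 0.0511
t: 3.25
tool_pos: [0.5721, -0.2198, 0.1524]
tool_rot: [1.249, 1.182, -1.248]
contact_force: [0.1, 1.0, 0.4]
opening: 0.051
```

View pics/g1.png

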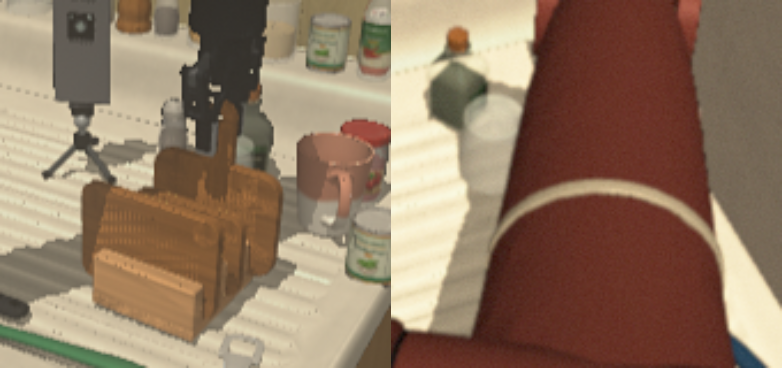

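```bash
python3 -m crank '[[[0,0,-0.004,0],[0,0,-0.004,0],[0,0,-0.004,0],[0,0,-0.004,0],[0,0,-0.004,0]]]' 0 60
python3 -m crank '[[[0,0,0,0],[0,0,0,0],[0,0,0,0],[0,0,0,0],[0,0,0,0]]]'
python3 -m crank '[[[0,0,0.006,0],[0,0,0.012,0],[0,0,0.02,0],[0,0,0.03,0],[0,0,0.04,0]]]'
```

```text
t: 3.77
tool_pos: [0.5719, -0.2203, 0.1476]
tool_rot: [1.25, 1.182, -1.249]
contact_force: [0.6, -0.3, 0.5]
opening: 0.0132
t: 4.18
tool_pos: [0.5719, -0.2203, 0.1476]
tool_rot: [1.25, 1.182, -1.249]
contact_force: [1.0, -1.3, 0.8]
opening: 0.013
t: 4.6
tool_pos: [0.5716, -0.22, 0.1881]
tool_rot: [1.25, 1.183, -1.25]
contact_force: [-0.1, 0.3, -3.1]
opening: 0.0132
```

```bash
python3 -m crank '[[[0,0,0.015,0],[0,0,0.03,0],[0,0,0.045,0],[0,0,0.06,0],[0,0,0.075,0]]]'
python3 -m crank '[[[0,0,0.012,0],[0,0,0.022,0],[0,0,0.026,0],[0,0,0.026,0],[0,0,0.026,0]]]'
python3 - <<'E'
from h import *
m=camera_model("wrist");im,d=get_image("wrist");im2,_=get_image("scene")
cv2.imwrite("pics/l1.png",np.hstack([cv2.resize(im,(400,300)),cv2.resize(im2,(400,300))])[:,:,::-1])
E
```

```text
t: 5.02
tool_pos: [0.5717, -0.2201, 0.2642]
tool_rot: [1.25, 1.182, -1.249]
contact_force: [0.2, -0.0, -2.8]
opening: 0.0131
t: 5.43
tool_pos: [0.5715, -0.22, 0.2878]
tool_rot: [1.249, 1.184, -1.25]
contact_force: [-0.8, -0.5, -4.1]
opening: 0.0132
```

View pics/l1.png

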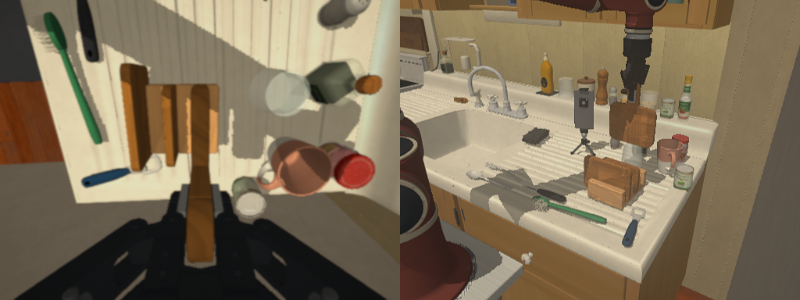

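```bash
python3 -m crank '[[[-0.004,0.01,0,1.5],[-0.011,0.028,0,4],[-0.018,0.048,0,8],[-0.025,0.067,0,11],[-0.033,0.086,0,14]]]'
python3 -m crank '[[[-0.008,0.02,0,3],[-0.016,0.04,-0.002,6],[-0.024,0.06,-0.004,9],[-0.03,0.077,-0.006,11],[-0.033,0.085,-0.008,12]]]'
python3 -m crank '[[[0,0,0,0],[0,0,0,0],[0,0,0,0]]]'
python3 - <<'E'
from h import *
np.set_printoptions(precision=4,suppress=True)
for n in("side","scene"):
    im,d=get_image(n);cv2.imwrite(f"pics/{n}2.png",im[:,:,::-1]);np.save(f"pics/{n}2d.npy",d)
    w=world(n,d);k=np.array([.922,.387,0])
    t=np.array([.506,-.049,.208])
    x=w-t
    ok=(d>0)&(abs(x@k)<.03)&(abs(x[...,2])<.05)&(np.hypot(x[...,0],x[...,1])<.1)
    P=w[ok]
    for _ in range(4):
        c=P.mean(0);v=np.linalg.svd(P-c,full_matrices=False)[2][2];v*=np.sign(v[0]);r=abs((P-c)@v);P=P[r<max(.002,2.5*np.median(r))]
    e=np.array([-.387,.922,0]);s=(P-t)@e
    print(n,len(P),"c",c,"n",v,np.degrees(np.arctan2(v[1],v[0])),"tilt",np.degrees(np.arcsin(v[2])),"off face",((c-t)@k),"side",np.percentile(s,[.5,99.5]))
    ok2=(d>0)&(abs((w-c)@v)<.004)&(np.hypot(x[...,0],x[...,1])<.1)
    print("z",np.percentile(w[ok2][:,2],[.5,99.5]))
o=get_obs();M=R.from_rotvec(o['tool_rot']).as_matrix();print(o['t'],o['tool_pos'],np.degrees(np.arctan2(M[1,1],M[0,1])))
a=cv2.resize(cv2.imread("pics/side2.png"),(400,300));b=cv2.resize(cv2.imread("pics/scene2.png"),(400,300));cv2.imwrite("pics/p2.png",np.hstack([a,b]))
E
```

```text
t: 5.95
tool_pos: [0.5377, -0.1326, 0.2874]
tool_rot: [1.066, 1.296, -1.066]
contact_force: [-0.2, -0.7, -2.1]
opening: 0.0133
t: 6.37
tool_pos: [0.5044, -0.0468, 0.2796]
tool_rot: [0.908, 1.375, -0.907]
contact_force: [-0.3, -0.5, -1.9]
opening: 0.0134
t: 6.62
tool_pos: [0.5059, -0.0497, 0.2803]
tool_rot: [0.911, 1.371, -0.911]
contact_force: [-0.6, 0.4, -3.5]
opening: 0.0133
side 81 c [0.4771 0.0179 0.2177] n [ 0.3017 -0.9534 -0.0087] -72.44197201278071 tilt -0.4987659744740921 off face -0.0007165755191259954 side [0.0707 0.0746]
z [-0.008   0.6021]
scene 1976 c [ 0.4992 -0.0528  0.2098] n [0.9215 0.3884 0.0015] 22.857624025058005 tilt 0.08529737526815993 off face -0.007721610548368477 side [-0.0747  0.0724]
z [-0.0046  0.5368]
6.7167 [ 0.506  -0.0499  0.2803] 22.776304250938395
```

View pics/p2.png

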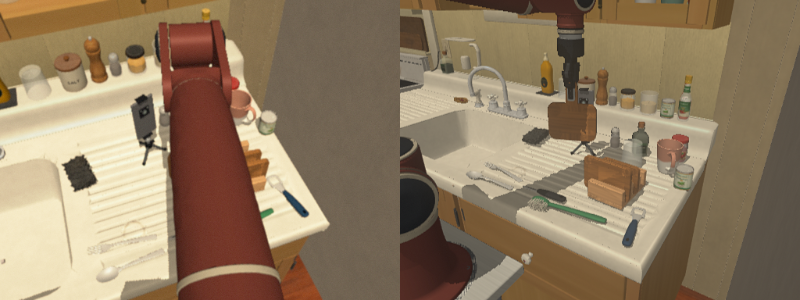

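Run:
```python
from h import *
d=np.load("pics/scene2d.npy");w=world("scene",d);x=w-[.506,-.049,.208];k=np.array([.922,.387,0]);e=np.array([-.387,.922,0])
m=(d>0)&(abs(x@k+.0077)<.005)&(x[...,2]>-.09)&(x[...,2]<.09)
for a in(-.05,-.02,.02,.05):
    q=m&(abs(x@e-a)<.01);print(a,np.percentile(x[q][:,2],[.5,99.5]))
for z in(-.04,0,.04):
    q=m&(abs(x[...,2]-z)<.008)&(abs(x@e)<.09);print(z,np.percentile((x@e)[q],[.5,99.5]))
```

```text
-0.05 [-0.05971152  0.05979509]
-0.02 [-0.05921025  0.08788887]
0.02 [-0.05904643  0.08633243]
0.05 [-0.05906886  0.05968167]
-0.04 [-0.07503414  0.07145498]
0 [-0.07479362  0.07173474]
0.04 [-0.07450807  0.0721497 ]
```

Blade height is right, lateral error is about 1.5 mm, and yaw is within 0.2°. I'll hold it still for about 2.5 s.

```bash
python3 -m crank '[[[0,0,0,0],[0,0,0,0],[0,0,0,0],[0,0,0,0],[0,0,0,0]]]'
python3 -m crank '[[[0,0,0,0],[0,0,0,0],[0,0,0,0],[0,0,0,0],[0,0,0,0]]]'
python3 -m crank '[[[0,0,0,0],[0,0,0,0],[0,0,0,0],[0,0,0,0],[0,0,0,0]]]'
python3 -m crank '[[[0,0,0,0],[0,0,0,0],[0,0,0,0],[0,0,0,0],[0,0,0,0]]]'
python3 -m crank '[[[0,0,0,0],[0,0,0,0],[0,0,0,0],[0,0,0,0],[0,0,0,0]]]'
python3 -m crank '[[[0,0,0,0],[0,0,0,0],[0,0,0,0],[0,0,0,0],[0,0,0,0]]]'
python3 -m crank '[[[0,0,0,0],[0,0,0,0],[0,0,0,0],[0,0,0,0],[0,0,0,0]]]'
```

```text
t: 7.13
tool_pos: [0.5057, -0.0492, 0.2803]
tool_rot: [0.911, 1.372, -0.911]
contact_force: [0.8, -0.9, -2.1]
opening: 0.0131
t: 7.55
tool_pos: [0.5057, -0.0491, 0.2803]
tool_rot: [0.911, 1.372, -0.911]
contact_force: [0.1, 0.1, -2.4]
opening: 0.0135
t: 7.97
tool_pos: [0.5057, -0.0491, 0.2803]
tool_rot: [0.911, 1.372, -0.911]
contact_force: [0.2, 0.5, -3.7]
opening: 0.0136
t: 8.38
tool_pos: [0.5057, -0.0491, 0.2803]
tool_rot: [0.911, 1.372, -0.911]
contact_force: [0.2, 0.2, -2.4]
opening: 0.0135
t: 8.8
tool_pos: [0.5057, -0.0491, 0.2803]
tool_rot: [0.911, 1.372, -0.911]
contact_force: [-0.1, -0.2, -4.0]
opening: 0.013
t: 9.22
tool_pos: [0.5057, -0.0491, 0.2803]
tool_rot: [0.911, 1.372, -0.911]
contact_force: [-0.6, -0.3, -2.3]
opening: 0.0136
t: 9.63
tool_pos: [0.5057, -0.0491, 0.2803]
tool_rot: [0.911, 1.372, -0.911]
contact_force: [0.5, -0.5, -2.5]
opening: 0.0136
```

Held for about 2.9 s. Now the quarter turn, −90°.

```bash
python3 -m crank '[[[0,0,0,-2],[0,0,0,-6],[0,0,0,-11],[0,0,0,-16],[0,0,0,-21]]]'
python3 -m crank '[[[0,0,0,-5],[0,0,0,-10],[0,0,0,-15],[0,0,0,-20],[0,0,0,-25]]]'
python3 -m crank '[[[0,0,0,-5],[0,0,0,-10],[0,0,0,-15],[0,0,0,-20],[0,0,0,-25]]]'
python3 -m crank '[[[0,0,0,-5],[0,0,0,-10],[0,0,0,-14],[0,0,0,-17],[0,0,0,-19]]]'
python3 -m crank '[[[0,0,0,0],[0,0,0,0],[0,0,0,0],[0,0,0,0],[0,0,0,0]]]'
python3 - <<'E'
from h import *
o=get_obs();M=R.from_rotvec(o['tool_rot']).as_matrix();print(o['t'],o['tool_pos'],np.degrees(np.arctan2(M[1,1],M[0,1])))
n="scene";im,d=get_image(n);im2,_=get_image("wrist");cv2.imwrite("pics/f.png",np.hstack([cv2.resize(im,(400,300)),cv2.resize(im2,(400,300))])[:,:,::-1])
w=world(n,d);x=w-[.506,-.049,.208];k=np.array([.922,.387,0]);e=np.array([-.387,.922,0])
P=w[(d>0)&(abs(x@e)<.02)&(abs(x@k)<.08)&(abs(x[...,2])<.04)]
for _ in range(4):
    c=P.mean(0);v=np.linalg.svd(P-c,full_matrices=False)[2][2];r=abs((P-c)@v);P=P[r<max(.002,2.5*np.median(r))]
print(len(P),c,v,np.degrees(np.arctan2(v[1],v[0])),"e-off",(c-[.506,-.049,.208])@e)
q=(d>0)&(abs((w-c)@v)<.004)&(abs(x[...,2])<.03)&(abs(x@k)<.1);print("k ext",np.percentile((x@k)[q],[.5,99.5]))
q=(d>0)&(abs((w-c)@v)<.004)&(abs(x@k)<.05)&(abs(x[...,2])<.09);print("z ext",np.percentile(x[q][:,2],[.5,99.5]))
# stand check
D0=np.load("pics/scene0d.npy");print("stand px depth change",np.median(abs(d-D0)[225:250,245:285]))
E
```

```text
t: 10.05
tool_pos: [0.5057, -0.0491, 0.2803]
tool_rot: [1.189, 1.222, -1.189]
contact_force: [-0.5, 0.5, -2.4]
opening: 0.0131
t: 10.47
tool_pos: [0.5057, -0.0491, 0.2803]
tool_rot: [1.503, 0.988, -1.503]
contact_force: [-0.1, -0.7, -2.5]
opening: 0.013
t: 10.88
tool_pos: [0.5057, -0.0491, 0.2803]
tool_rot: [1.799, 0.683, -1.799]
contact_force: [-0.2, 0.0, -3.5]
opening: 0.0134
t: 11.3
tool_pos: [0.5057, -0.0491, 0.2803]
tool_rot: [2.004, 0.402, -2.004]
contact_force: [-0.2, -0.2, -3.0]
opening: 0.0132
t: 11.72
tool_pos: [0.5057, -0.0491, 0.2803]
tool_rot: [2.002, 0.405, -2.002]
contact_force: [0.3, -0.9, -2.6]
opening: 0.0134
11.7167 [ 0.50568307 -0.04911439  0.28029016] -67.13100468475326
444 [ 0.49786845 -0.06099595  0.20825781] [ 3.85597427e-01 -9.22666839e-01  7.26846102e-04] -67.31915938482497 e-off -0.007913353353643035
k ext [-0.07766614  0.07326222]
z ext [-0.05808173  0.08828976]
stand px depth change 0.001594305
```

View pics/f.png

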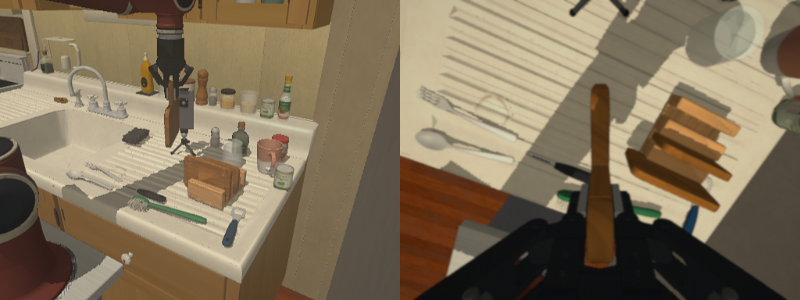

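The board is held edge-on and the stand hasn't moved, so I'm handing in.

```bash
python3 -c "
from station import *
print(finish_job())"
```

```text
the job is handed in; nothing more can be done
None
```

The job is done and handed in at about 12 s. I lifted the paddle board from the rear slot by its handle, held it face-on to the lens, then turned it edge-on. It is still held up there.

- **Photo pose:** Going by the scene camera's depth, the blade centre was 20 cm from the lens, within about 1 mm, at lens height. It was about 1.5 mm off to the side. The face was square to the lens within about 0.2°, and I held it still for about 2.9 s.
- **Edge-on pose:** After a −90° turn on the spot, the board's normal measured −67.3°, against a target of about −67.2°. The TCP stayed put during the turn.
- **Surroundings:** The final images showed the stand and other boards in place. Median depth at the stand had changed by 1.6 mm, small enough to be measurement noise. I did not measure the other items separately. The arm and board stayed well clear of the phone and tripod.
- **Failed check:** In the photo pose the arm blocked the side camera, so its plane fit was meaningless. The board measurements in both poses come from the scene camera alone.

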